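Open the pill carousel for refilling

TASK

Get the pill carousel ready for refilling: with the fingertips under its lip, push the counterweighted clear hood up past its balance point so that it goes over and stays wide open by itself, then push the wheel round until its empty compartment stands at the front, squarely behind the grey index rib. Push gently and do not pinch the lip; the dispenser and the things around it must stay where they are, neither lifted nor shoved. Finish with the hood still up and the hand clear.

Things in the scene. Friction and masses are not known exactly. Their poses are not given: they have to be found in the camera images.
- dispenser: carousel pill dispenser standing loose on the ledge; base about 1.5 kg, a white round dish 222 mm across and 48 mm high. Origin: centre of its underside, on the wheel's upright axis; z up; its front is its own -x side, which faces the robot's right (-y) to within 0.45 rad; hinge block at its back (+x). Dimensions below are in its frame with the hood closed.
- hood (a joint): clear hood, round cover 200 mm across, 33 mm deep, flat top 84 mm above the ledge, on a level hinge at the back. 0 = closed, grows as the front rises, stop at 1.55 rad (upright). A steel bar behind the hinge counterweighs it: below the balance point (0.7 to 0.95 rad) it falls shut, beyond it it falls slowly to the open stop and stays. Raising takes 0.5 to 2 N at the lip.
- hood_hinge (a point): middle of the hood's hinge line, at (+0.108, 0, 0.050) m in the dispenser's frame; the hinge line runs along the dispenser's y
- lip_edge (a point): middle of the lower front edge of the hood's lip, moves with the hood; closed at (-0.136, 0, 0.079) m in the dispenser's frame. The lip is a clear plate 90 mm wide, 5 mm thick, level with the hood's top and 36 mm out from its wall. Below it is free space to the ledge (dish front at x -0.111): fingertips tilted about 45 degrees forward go under it.
- lip: the lip plate itself (see lip_edge); origin on the hinge line; its axes turn with the hood
- lip_bead: raised bead 6 mm high, 80 mm wide on top of the lip, 15 mm back from its edge; origin on the hinge line. Touching the bead and the lip's plate at the same time counts as pinching the lip.
- wheel (a joint): clear wheel in the dish, 176 mm across; turns on the dispenser's upright axis either way without stops, light friction (0.7 N at a fingertip), stays where left. rad, counterclockwise from above; 0 or any whole turn = empty compartment at the front. Seven equal compartments between hub (radius 22 mm) and wall (88 mm); six hold fixed tablets up to 6 mm high, one is empty.
- empty_well (a point): middle of the empty compartment's floor, 58 mm from the wheel's axis, 34 mm above the ledge; turns with the wheel. Dividers are 2.6 mm radial walls, tops 55 mm above the ledge (hub cap 65 mm). A fingertip let down into any compartment, its end about 10 mm above the floor, turns the wheel by pushing on a divider.
- index_mark (a point): top of the grey index rib, 9 mm wide, on the front rim of the dish, at (-0.107, 0, 0.051) m in the dispenser's frame, below the closed lip
- amber_bottle: closed amber bottle with white twist cap, 54 mm across, 105 mm high; origin centre of underside; leave alone
- latch_box: small grey plastic box with spring latch, 62 x 88 x 40 mm; origin centre of underside; leave alone
- tablet_jar: white tablet jar, 58 mm across, 70 mm high; origin centre of underside; leave alone
- dose_cup: clear dose cup, 42 mm across, 40 mm high; origin centre of underside; leave alone
- mortar: white ceramic mortar, 108 mm across, 68 mm high, its pestle leaning in it up to 130 mm high; origin centre of underside; leave alone
- nail_file: steel nail file 152 mm long, 5 mm high, lying in front of the dispenser; origin at the middle, its x along the file; leave alone
- carton: flat paper tablet carton 60 x 105 x 24 mm; origin centre of underside; leave alone

How it is judged:
On the way, in this order (a step that is already met when the one before it is completed fails the run):
1. fingers on the lip push the hood up (value of joint hood above 0.25 rad and contact force between the fingers and lip above 0.1 N), for 0.1 s.
2. the hood has gone over its balance point and rests wide open, no finger on it (value of joint hood above 1.4 rad and contact force between the fingers and lip below 0.1 N), for 0.2 s.
3. with the hood up, the empty compartment stands behind the index rib (value of joint hood above 1.4 rad and x of empty_well in the frame of dispenser below -0.04 m and y of empty_well in the frame of dispenser between -0.013 and 0.013 m), for 0.2 s.
At the end, for the whole second after the job is handed in: the hood rests open by itself (more than 1.4 rad), and the wheel is at rest with the middle of the empty compartment at the front, within 13 mm (about 13 degrees) to either side of the line through the index rib; the dispenser is where it stood (all of step 3 and velocity of joint wheel between -0.05 and 0.05 rad/s and linear speed of dispenser below 0.01 m/s); the robot touches nothing.
It fails at once if the dispenser is shoved more than 20 mm, lifted or tipped (distance of dispenser from where it was at the start of the episode above 0.02 m or height (world z) of dispenser above 0.008 m or angle between dispenser's own z axis and vertical above 0.06 rad).
It fails at once if the lip is pinched (contact force between the fingers and lip above 0.5 N and contact force between the fingers and lip_bead above 0.5 N).
It fails at once if the dispenser is pushed hard (over 25 N) (contact force between any of the fingers, the arm and dispenser above 25 N).
It fails at once if a thing standing around is lifted, or shoved more than 20 mm (distance of any of amber_bottle, latch_box, tablet_jar, dose_cup, mortar, nail_file, carton from where it was at the start of the episode above 0.02 m).
It also fails if it takes over 72 s, if anything falls off the work surface, if the arm or the gripper's body presses on something with over 40 N, if the wrist force passes 120 N, or if a joint passes its speed limit or range.

ROBOT

A 6-joint arm with a two-finger parallel gripper is mounted at the origin on the work surface. World frame = base frame: x ahead of the robot, y to its left, z up, the work surface at z = 0. Lengths are in m, angles in rad, forces in N, time in s.
With the tool pointing down it reaches from about 0.3 to 0.875 m from the base axis. Payload 6.4 kg.
Tool frame: the origin (TCP) lies at the very end of the fingers, on their centre line; the grasp point (between the pads) lies tcp_to_grasp behind it (tcp_to_grasp is the distance from the TCP to the grasp point, in m); z points along the fingers, y is the direction in which the jaws open and shut (so a half turn about z gives the same grasp; the last joint's range is limited). The gripper opens to 85 mm and grips with 20 to 120 N. Pads are 22 mm wide; open, the fingers measure 114 mm over their backs; the gripper's body (76 mm by 85 mm) begins 54 mm behind the grasp point. The pads swing forward as they close: fully open they stand 13 mm farther back than shut.
Start: joints at [1.113, 0.181, 1.607, -0, 1.354, -0.206], TCP at [0.143, 0.557, 0.231] pointing down, gripper open.
Joint ranges: [-2.99, 2.99], [-0.89, 2.07], [0.3, 2.58], [-1.14, 4.28], [0, 2.63], [-3.12, 3.12]. Speed limits (rad/s): [2.57, 2.57, 3.01, 3.14, 3.14, 3.14].

INTERFACE

Orientations are given as a unit quaternion [w, x, y, z].
In Python, from bench import get_obs, camera, hand_in, tcp_to_grasp gives the robot as it stands.
- The arm moves only by the shell command python3 -m inch 'ROWS' [OPENING]. ROWS is JSON, a list of rows, each an object with "delta_pos": the shift along the tool's x, y, z in cm, a list of three; "rotation": the turn, a rotation vector about the tool's x, y, z in rad, a list of three. In form: [{"delta_pos": [x, y, z], "rotation": [rx, ry, rz]}, ...]. A call has 1 to 10 rows; each row shifts and turns the commanded pose from where the row before left it, along the tool's axes as they then stand; what a row does not reach is not made up. A row lasts 1/10 s, in which the tool goes at most 50 mm and 8.59 degrees, less where a joint would pass 70% of its speed; a pose out of reach is approached as far as the arm can. A call is refused whole if a number of a shift passes 5 or a number of a turn 0.15, either way. A call with a gripper value outside its range is refused whole. OPENING is the finger opening in cm, from 0 to 8.54, set as the call begins (- or left out, the last holds). The fingers move at their own pace and stop on an object; the grip force is fixed at half the most. Time passes only in rows, so rows that do not move let the fingers close. It gives the time, the measured TCP pose, the force and the opening at its end, in the units of the state.
- get_obs(): the state, without advancing time (a new reading comes with each control period).
- camera(name): name is "scene" or "top" or "wrist"; returns a dict with "color" (420x560x3 uint8, red, green, blue), "vfov" (degrees; the focal length in pixels is half the picture's height over the tangent of half this angle, whatever the lens; pixels are square), "cx", "cy" (the principal point, pixels), "eye" and "orientation" of the camera in the world; the wrist camera has in their place "T_tool_cam" (4x4, takes a point from camera to tool coordinates, whose origin is the TCP and whose axes are the flange's). Camera axes: x right, y down, z forward; pixel columns grow to the right and rows downward; lengths in m; the calibration is good to about 2 mm. A picture is of the moment at which its call begins: read the wrist's pose just before it. There is no depth.
- hand_in(): hands the job in, once; it reports no verdict.
The state is a dict: "time_s": time; "q": joint angles; "dq": joint speeds; "joint_efforts": joint torques, N m; "eef_pos": TCP position; "eef_rot": TCP orientation; "wrist_force": force on the tool from outside, world axes, zero at the start; "torque": the same for the moment, N m; "opening": opening from 0.0 (shut) to 1.0 (fully open).
Only numpy, scipy, OpenCV 4.12 (cv2) and the standard library are available. Lean on these libraries where they do the work, as an engineer would, in place of code of your own. Each camera call takes 0.05 s, during which the arm holds its last target.

## Working session

There is one attempt and no reset: what is moved stays moved. The work goes in short steps, Python scripts to look and compute and a shell command to move; the robot and the scene stay as the last step left them, time stands still between calls to the robot, and variables do not carry over. Pictures are saved under pics/ and viewed, and the job is handed in when it is done.

```bash
ls; mkdir -p pics
python3 - <<'E'
from bench import *
import cv2
o=get_obs(); print(o)
print(tcp_to_grasp)
for n in ['scene','top','wrist']:
    c=camera(n); cv2.imwrite(f'pics/{n}0.png',c['color'][:,:,::-1])
    print(n,{k:v for k,v in c.items() if k!='color'})
E
```

```text
pics
{'time_s': 0.0, 'q': array([ 1.11270345e+00,  1.81514785e-01,  1.60799047e+00, -5.93188951e-06,
        1.35380277e+00, -2.06284949e-01]), 'dq': array([-6.80478525e-04, -1.15356812e-03, -6.03779536e-04,  1.14458690e-04,
       -7.06694264e-05, -7.46918954e-04]), 'joint_efforts': array([ 1.35653201e-03, -4.44863856e+01, -3.51343954e+01, -5.44525210e-05,
        8.95935693e-03, -4.32605350e-05]), 'eef_pos': array([0.14299549, 0.55637513, 0.23040739]), 'eef_rot': array([-2.76964733e-04,  1.25570910e-01,  9.92084276e-01, -8.11740361e-04]), 'wrist_force': array([ 0.92423684,  0.12447849, -0.53135243]), 'torque': array([-0.00890706, -0.02072324, -0.00044851]), 'opening': 1.0025501270458985}
0.0187
scene {'vfov': 45.05237423965629, 'cx': 278.10100295510836, 'cy': 207.4453989269474, 'eye': array([ 1.0625834 , -0.31042824,  1.08520384]), 'orientation': array([-0.24807546,  0.86425044,  0.42286605, -0.11275654])}
top {'vfov': 54.27381020064521, 'cx': 280.9850081490507, 'cy': 215.326240779453, 'eye': array([0.38198056, 0.08633668, 1.07174538]), 'orientation': array([-0.07365203,  0.72586076, -0.68007793,  0.07208014])}
wrist {'vfov': 68.2633432882989, 'cx': 278.5748718841086, 'cy': 206.5098445071959, 'T_tool_cam': array([[-1.57458356e-05, -9.59801797e-01, -2.80678661e-01,
         7.11900565e-02],
       [ 9.99999691e-01, -2.35590292e-04,  7.49519589e-04,
         3.95960711e-05],
       [-7.85515416e-04, -2.80678562e-01,  9.59801504e-01,
        -1.41884940e-01],
       [ 0.00000000e+00,  0.00000000e+00,  0.00000000e+00,
         1.00000000e+00]])}
```

View pics/scene0.png

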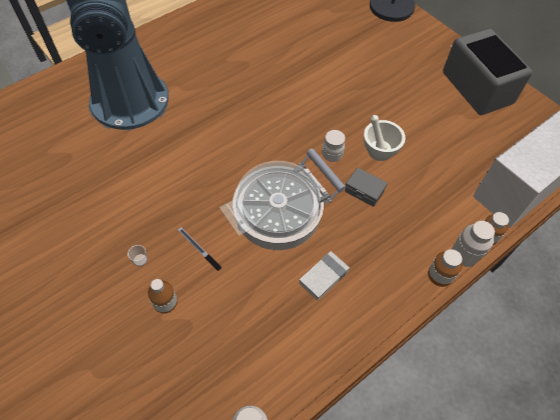

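View pics/top0.png

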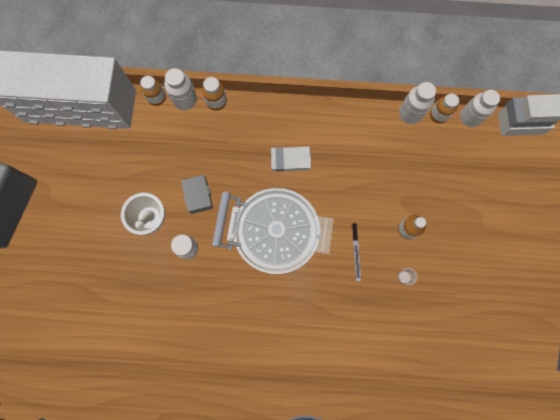

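View pics/wrist0.png

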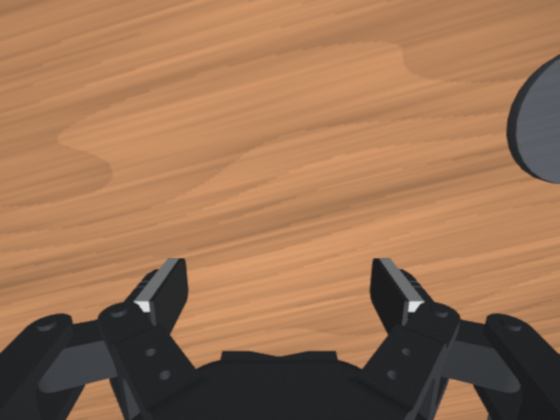

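The scene and top views both show the dispenser near top pixel (277,230). Its lip faces image right (-y), about (326,235), and the counterweight bar is at about (222,220). The nail file is at (357,252). Next I'll zoom in and measure.

```bash
cat > h.py <<'E'
import numpy as np, cv2
from scipy.spatial.transform import Rotation as R
from bench import *
def q2R(q): return R.from_quat([q[1],q[2],q[3],q[0]]).as_matrix()
def cam(n):
    o=get_obs(); c=camera(n); f=c['color'].shape[0]/2/np.tan(np.radians(c['vfov'])/2)
    if n=='wrist':
        T=np.eye(4);T[:3,:3]=q2R(o['eef_rot']);T[:3,3]=o['eef_pos'];T=T@c['T_tool_cam']; Rm,e=T[:3,:3],T[:3,3]
    else: Rm,e=q2R(c['orientation']),np.array(c['eye'])
    return dict(img=c['color'][:,:,::-1].copy(),f=f,c=(c['cx'],c['cy']),R=Rm,e=e)
def ray(k,u,v,z):
    d=k['R']@np.array([(u-k['c'][0])/k['f'],(v-k['c'][1])/k['f'],1.]); return k['e']+d*(z-k['e'][2])/d[2]
def proj(k,p):
    p=k['R'].T@(np.asarray(p)-k['e']); return np.array([k['f']*p[0]/p[2]+k['c'][0],k['f']*p[1]/p[2]+k['c'][1]])
def crop(k,u0,v0,u1,v1,s,fn): cv2.imwrite(fn,cv2.resize(k['img'][v0:v1,u0:u1],None,fx=s,fy=s,interpolation=cv2.INTER_CUBIC))
E
python3 - <<'E'
from h import *
k=cam('top'); crop(k,190,170,350,290,5,'pics/topz.png')
s=cam('scene'); crop(s,210,140,370,260,5,'pics/scz.png')
for n,u,v,z in [('hub',277,229,.065),('lipcorn a',332.5,219,.084),('lipcorn b',329.5,253,.084),('file a',354,226,.003),('file b',359,279,.003),('bottle cap',419,223,.105),('box',196,194,.04),('jar',182,244,.07),('cup',408,276,.04),('mortar',142,213,.068),('carton',291,158,.024)]:
    print(n,ray(k,u,v,z).round(3))
E
```

```text
hub [0.557 0.103 0.065]
lipcorn a [ 0.588 -0.032  0.084]
lipcorn b [ 0.503 -0.028  0.084]
file a [ 0.589 -0.099  0.003]
file b [ 0.451 -0.116  0.003]
bottle cap [ 0.587 -0.237  0.105]
box [0.64 0.32 0.04]
jar [0.504 0.334 0.07 ]
cup [ 0.464 -0.231  0.04 ]
mortar [0.575 0.443 0.068]
carton [0.76  0.079 0.024]
```

View pics/topz.png

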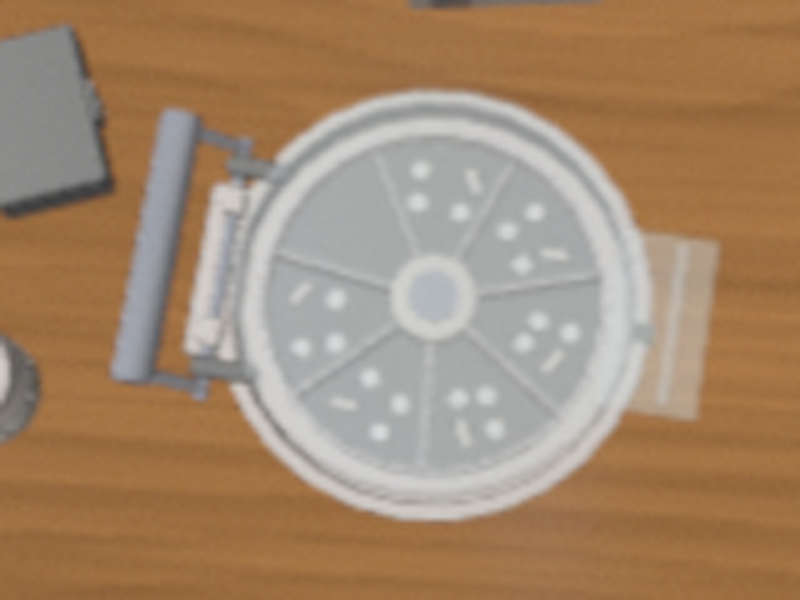

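View pics/scz.png

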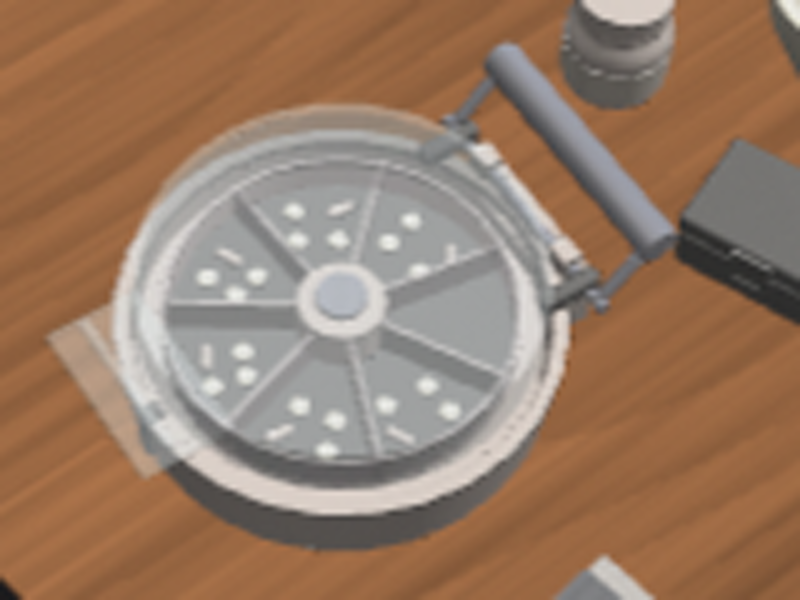

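Zoomed pixels (5x, offset 190,170):
- Lip corners: (718,240) and (697,418).
- Hub: (433,296).
- Index rib: (643,330).
- Empty compartment: upper left, between the dividers ending at (380,155) and (275,255).

I'll fix the frame from these and cross-check it in the scene view.

Run:
```python
from h import *
k=cam('top');s=cam('scene')
Z=lambda u,v,z:ray(k,190+u/5,170+v/5,z)
S=lambda u,v,z:ray(s,210+u/5,140+v/5,z)
for nm,F,L in [('top',Z,dict(hub=(433,293),a=(718,240),b=(697,418),rib=(643,330),d1=(380,155),d2=(275,255))),('scene',S,dict(hub=(341,294),a=(48,338),b=(148,478),rib=(155,410),d1=(500,248),d2=(503,375)))]:
    hub=F(*L['hub'],.065);a=F(*L['a'],.084);b=F(*L['b'],.084);rib=F(*L['rib'],.051)
    d1=F(*L['d1'],.055);d2=F(*L['d2'],.055)
    az=lambda p:np.degrees(np.arctan2(*(p-hub)[1::-1])).round(1)
    m=(a+b)/2
    print(nm,hub.round(4),'lip',a.round(4),b.round(4),np.linalg.norm((m-hub)[:2]).round(4),az(m),'rib',az(rib),np.linalg.norm((rib-hub)[:2]).round(4),'div',az(d1),az(d2),np.linalg.norm((d1-hub)[:2]),np.linalg.norm((d2-hub)[:2]))
# check overlay
o=np.array([.556,.102,0]); yaw=np.radians(84.5);X=np.array([np.cos(yaw),np.sin(yaw),0]);Y=np.array([-X[1],X[0],0]);W=np.array([0,0,1])
for kk,n,(u0,v0,u1,v1) in [(k,'top',(190,170,350,290)),(s,'scene',(210,140,370,260))]:
    im=cv2.resize(kk['img'][v0:v1,u0:u1],None,fx=5,fy=5,interpolation=cv2.INTER_CUBIC)
    pts=[(0,0,.065),(-.136,.045,.079),(-.136,-.045,.079),(-.107,0,.051),(.108,0,.05)]+[(.111*np.cos(t),.111*np.sin(t),.048) for t in np.arange(0,6.28,.4)]
    for p in pts:
        uv=proj(kk,o+X*p[0]+Y*p[1]+W*p[2]); cv2.circle(im,(int((uv[0]-u0)*5),int((uv[1]-v0)*5)),4,(0,0,255),-1)
    cv2.imwrite(f'pics/ov_{n}.png',im)
```

```text
top [0.5582 0.1042 0.065 ] lip [ 0.5905 -0.0344  0.084 ] [ 0.502  -0.0276  0.084 ] 0.1357 -95.1 rib -95.1 0.107 div 24.1 78.9 0.07817851101630047 0.08271723104253167
scene [0.5587 0.1042 0.065 ] lip [ 0.5044 -0.0261  0.084 ] [ 0.5924 -0.0326  0.084 ] 0.134 -94.4 rib -95.1 0.1042 div 75.4 25.4 0.08495072132264973 0.08602571707066911
```

View pics/ov_top.png

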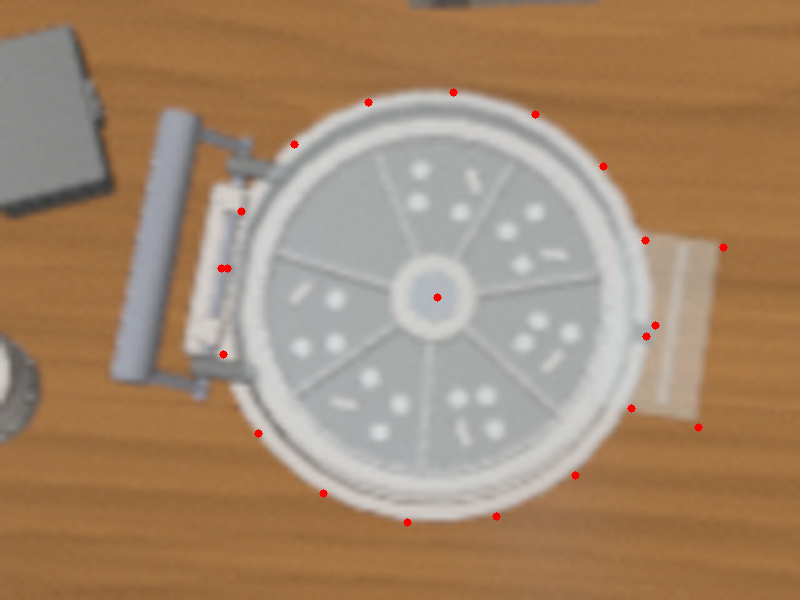

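View pics/ov_scene.png

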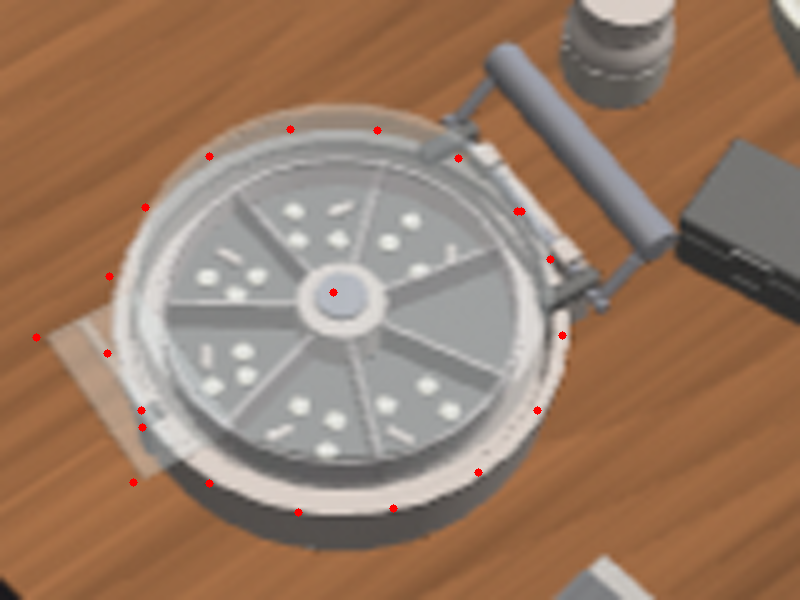

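```bash
python3 -m inch '[{"delta_pos":[-2,-2,-0.5],"rotation":[0,0,0]},{"delta_pos":[-3.1,-3.2,-0.5],"rotation":[0,0,0]},{"delta_pos":[-3.1,-3.2,-0.5],"rotation":[0,0,0]},{"delta_pos":[-3.1,-3.2,-0.5],"rotation":[0,0,0]},{"delta_pos":[-3.1,-3.2,-0.5],"rotation":[0,0,0]},{"delta_pos":[-3.1,-3.2,-0.5],"rotation":[0,0,0]},{"delta_pos":[-3.1,-3.2,-0.5],"rotation":[0,0,0]},{"delta_pos":[-3.1,-3.2,-0.5],"rotation":[0,0,0]},{"delta_pos":[-3.1,-3.2,-0.5],"rotation":[0,0,0]},{"delta_pos":[-3.1,-3.2,-0.5],"rotation":[0,0,0]}]' 0
python3 -m inch '[{"delta_pos":[-3.1,-3.2,0],"rotation":[0,0,0]},{"delta_pos":[-3.1,-3.2,0],"rotation":[0,0,0]},{"delta_pos":[-3.1,-3.2,0],"rotation":[0,0,0]},{"delta_pos":[-3.1,-3.2,0],"rotation":[0,0,0]},{"delta_pos":[-3.1,-3.2,0],"rotation":[0,0,0]},{"delta_pos":[-3.1,-3.2,0],"rotation":[0,0,0]},{"delta_pos":[-3.1,-3.2,0],"rotation":[0,0,0]},{"delta_pos":[-2.8,-2.8,0],"rotation":[0,0,0]}]'
python3 -m inch '[{"delta_pos":[0,0,0],"rotation":[0,0,0.14]},{"delta_pos":[0,0,0],"rotation":[0,0,0.14]},{"delta_pos":[0,0,0],"rotation":[0,0,0.14]},{"delta_pos":[0,0,0],"rotation":[0,0,0.14]},{"delta_pos":[0,0,0],"rotation":[0,0,0.14]},{"delta_pos":[0,0,0],"rotation":[0,0,0.14]},{"delta_pos":[0,0,0],"rotation":[0,0,0.14]},{"delta_pos":[0,0,0],"rotation":[0,0,0.14]},{"delta_pos":[0,0,0],"rotation":[0,0,0.14]},{"delta_pos":[0,0,0],"rotation":[0,0,0.14]}]'
cat >> h.py <<'E'
O=np.array([.558,.104,0]); yaw=np.radians(85);X=np.array([np.cos(yaw),np.sin(yaw),0]);Y=np.array([-X[1],X[0],0]);W=np.array([0,0,1.])
M=np.stack([X,Y,W],1)
def st():
    o=get_obs();Rm=q2R(o['eef_rot']);p=o['eef_pos']
    print('t',round(o['time_s'],2),'p',p.round(4),'disp',(M.T@(p-O)).round(4),'F',o['wrist_force'].round(2),'op',round(o['opening'],2),'q',o['q'].round(2))
    print('tool axes in disp frame:\n',(M.T@Rm).round(3))
    return o,p,Rm
def to(pd,Rm,p):  # delta in tool cm
    return (Rm.T@(O+M@np.array(pd)-p)*100).round(2)
E
python3 -c "
from h import *
st()"
```

```text
time_s: 1.35
eef_pos: [0.3566, 0.1825, 0.2818]
eef_rot: [0.001, 0.125, 0.992, 0.0]
wrist_force: [1.1, 0.7, 0.8]
opening: -0.005
time_s: 2.15
eef_pos: [0.5313, -0.1232, 0.2813]
eef_rot: [0.0, 0.126, 0.992, -0.0]
wrist_force: [0.4, 0.2, 1.2]
opening: 0.001
time_s: 3.15
eef_pos: [0.5305, -0.121, 0.2813]
eef_rot: [-0.0, 0.737, 0.676, -0.0]
wrist_force: [-0.0, 0.5, 0.6]
opening: -0.0
t 3.15 p [ 0.5305 -0.121   0.2813] disp [-0.2265  0.0078  0.2813] F [-0.04  0.47  0.64] op -0.0 q [-0.44  0.07  1.63 -0.    1.44 -0.36]
tool axes in disp frame:
 [[ 1.  0. -0.]
 [ 0. -1.  0.]
 [-0. -0. -1.]]
```

```bash
python3 -m inch '[{"delta_pos":[0,0,0],"rotation":[0,0.13,0]},{"delta_pos":[0,0,0],"rotation":[0,0.13,0]},{"delta_pos":[0,0,0],"rotation":[0,0.13,0]},{"delta_pos":[0,0,0],"rotation":[0,0.13,0]},{"delta_pos":[0,0,0],"rotation":[0,0.13,0]},{"delta_pos":[0,0,0],"rotation":[0,0.135,0]},{"delta_pos":[0,0,0],"rotation":[0,0,0]}]'
python3 - <<'E'
from h import *
o,p,Rm=st()
print(to((-.205,0,.125),Rm,p))
k=cam('scene'); cv2.imwrite('pics/s1.png',k['img']); k=cam('wrist'); cv2.imwrite('pics/w1.png',k['img'])
E
```

```text
time_s: 3.85
eef_pos: [0.5295, -0.1227, 0.2783]
eef_rot: [-0.262, 0.68, 0.624, 0.282]
wrist_force: [-0.4, -0.1, 0.2]
opening: -0.001
t 3.85 p [ 0.5295 -0.1227  0.2783] disp [-0.2284  0.0086  0.2783] F [-0.44 -0.08  0.22] op -0.0 q [-0.79  0.32  1.54  0.59  1.82 -0.71]
tool axes in disp frame:
 [[ 0.704  0.002  0.71 ]
 [-0.002 -1.     0.005]
 [ 0.71  -0.005 -0.704]]
[-9.24  0.95 12.44]
```

View pics/s1.png

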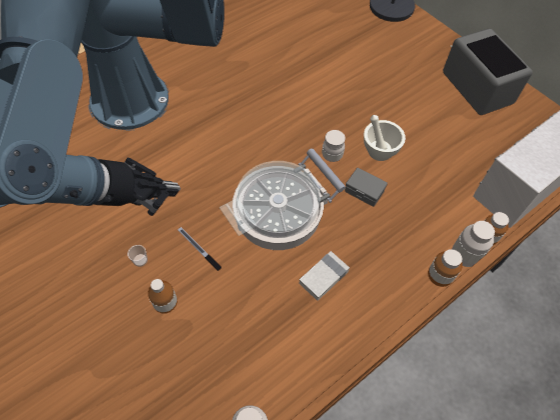

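View pics/w1.png

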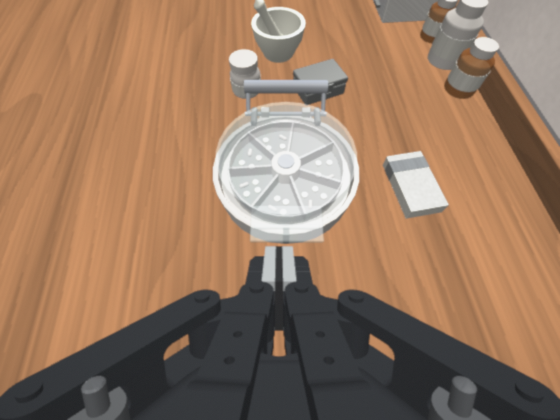

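The scene view shows the shut, tilted hand over the area in front of the lip, around (165,188). In the wrist view the lip is dead ahead at (287,232). Next I move to the stand-off point.

```bash
python3 -m inch '[{"delta_pos":[-1.8,0.2,2.5],"rotation":[0,0,0]},{"delta_pos":[-1.8,0.2,2.5],"rotation":[0,0,0]},{"delta_pos":[-1.8,0.2,2.5],"rotation":[0,0,0]},{"delta_pos":[-1.8,0.2,2.5],"rotation":[0,0,0]},{"delta_pos":[-2,0.15,2.4],"rotation":[0,0,0]},{"delta_pos":[0,0,0],"rotation":[0,0,0]},{"delta_pos":[0,0,0],"rotation":[0,0,0]}]'
python3 - <<'E'
from h import *
o,p,Rm=st()
print(to((-.128,0,.045),Rm,p))
k=cam('wrist'); cv2.imwrite('pics/w2.png',k['img']);
for q in [(-.136,.045,.084),(-.136,-.045,.084),(-.136,0,.084)]: print(proj(k,O+M@np.array(q)))
k=cam('scene'); crop(k,150,120,350,270,4,'pics/s2.png')
E
```

```text
time_s: 4.65
eef_pos: [0.5424, -0.0987, 0.1299]
eef_rot: [-0.259, 0.679, 0.627, 0.281]
wrist_force: [-0.8, 0.0, -0.0]
opening: 0.001
t 4.65 p [ 0.5424 -0.0987  0.1299] disp [-0.2033 -0.0021  0.1299] F [-0.77  0.01 -0.03] op 0.0 q [-0.74  0.5   1.62  0.59  1.57 -0.84]
tool axes in disp frame:
 [[ 0.708  0.008  0.706]
 [ 0.006 -1.     0.005]
 [ 0.706  0.001 -0.709]]
[-0.66 -0.16 11.33]
[215.28294857 194.09201502]
[337.16785304 195.0277409 ]
[276.19190947 194.55962084]
```

View pics/w2.png

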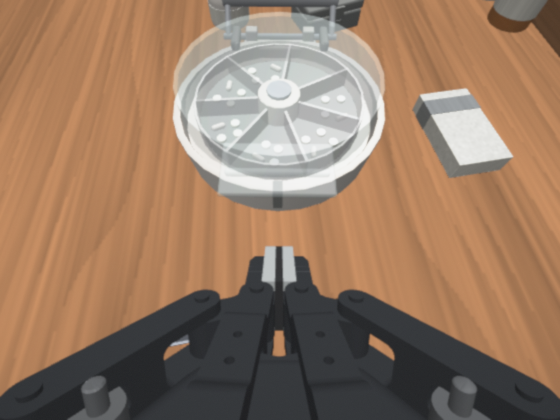

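View pics/s2.png

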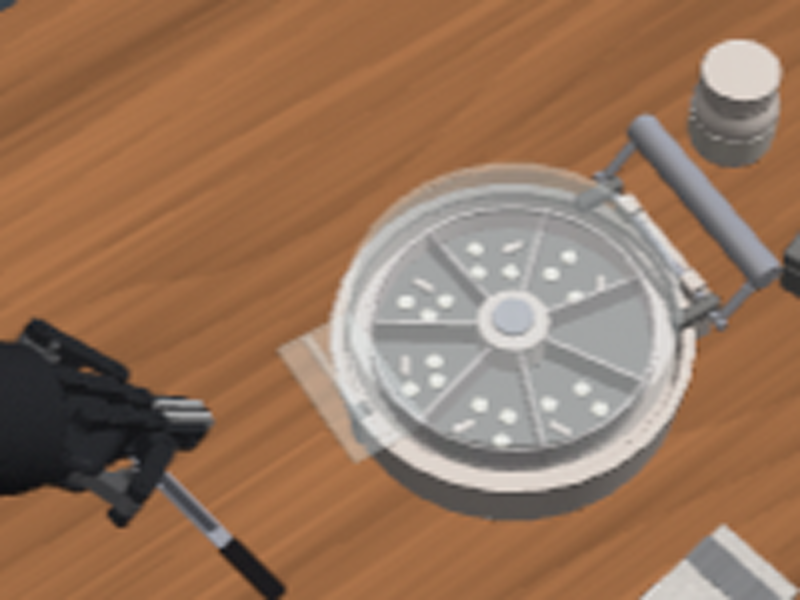

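The predicted lip edge (215–337, 194) agrees with the one seen at (219–337, 193). Now I slide under the lip.

```bash
python3 -m inch '[{"delta_pos":[-0.7,-0.15,2],"rotation":[0,0,0]},{"delta_pos":[0,0,2],"rotation":[0,0,0]},{"delta_pos":[0,0,2],"rotation":[0,0,0]},{"delta_pos":[0,0,2],"rotation":[0,0,0]},{"delta_pos":[0,0,1.5],"rotation":[0,0,0]},{"delta_pos":[0,0,1],"rotation":[0,0,0]},{"delta_pos":[0,0,0.8],"rotation":[0,0,0]},{"delta_pos":[0,0,0],"rotation":[0,0,0]},{"delta_pos":[0,0,0],"rotation":[0,0,0]}]'
python3 - <<'E'
from h import *
o,p,Rm=st()
k=cam('wrist'); cv2.imwrite('pics/w3.png',k['img']);
k=cam('scene'); crop(k,150,120,350,270,4,'pics/s3.png')
prev=M.T@(p-O)
for d in [0,5,15,25,35,45,55,62,66]:
    a=np.radians(6.8+d); E=np.array([.108-.2457*np.cos(a),0,.05+.2457*np.sin(a)]); T=E+[.0078,0,-.0234]
    T[1]=prev[1]
    print(d,T.round(3),(Rm.T@M@(T-prev)*100).round(2)); prev=T
E
```

```text
time_s: 5.65
eef_pos: [0.5468, -0.0249, 0.044]
eef_rot: [-0.259, 0.679, 0.626, 0.281]
wrist_force: [0.0, -0.8, -0.6]
opening: -0.001
t 5.65 p [ 0.5468 -0.0249  0.044 ] disp [-1.294e-01 -1.000e-04  4.400e-02] F [ 0.04 -0.75 -0.64] op -0.0 q [-0.64  0.6   1.7   0.65  1.38 -0.87]
tool axes in disp frame:
 [[ 0.708  0.006  0.707]
 [ 0.005 -1.     0.004]
 [ 0.707  0.001 -0.708]]
0 [-0.128 -0.     0.056] [ 0.91  0.   -0.74]
5 [-0.125 -0.     0.077] [ 1.74  0.   -1.25]
15 [-0.112 -0.     0.118] [ 3.77  0.01 -2.03]
25 [-0.093 -0.     0.156] [ 4.07  0.01 -1.34]
35 [-0.067 -0.     0.19 ] [ 4.24  0.02 -0.61]
45 [-0.036 -0.     0.22 ] [4.28 0.02 0.13]
55 [-0.    -0.     0.243] [4.19 0.02 0.87]
62 [ 0.027 -0.     0.256] [2.81 0.02 1.04]
66 [ 0.043 -0.     0.261] [1.54 0.01 0.75]
```

View pics/w3.png

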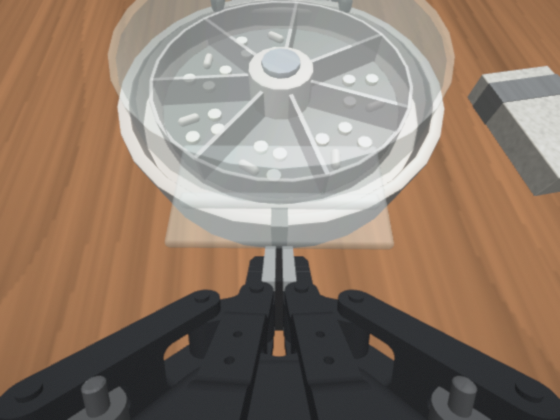

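View pics/s3.png

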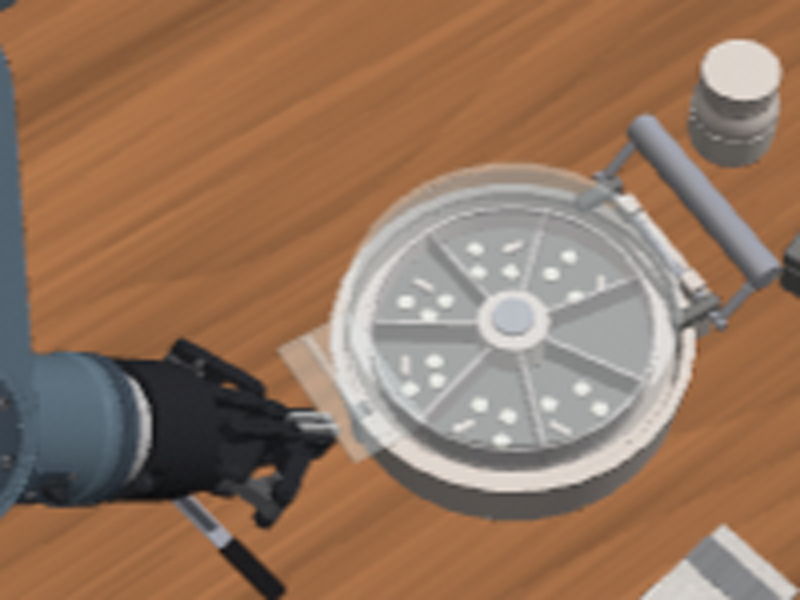

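The fingertips are under the clear lip: the tips are at (325,425) in the scene crop, beneath the plate, and the dish is not touched. Now I lift gently along the arc.

```bash
python3 -m inch '[{"delta_pos":[0.5,0,-0.4],"rotation":[0,0,0]},{"delta_pos":[0.4,0,-0.3],"rotation":[0,0,0]},{"delta_pos":[0.4,0,-0.3],"rotation":[0,0,0]},{"delta_pos":[0.4,0,-0.3],"rotation":[0,0,0]},{"delta_pos":[0.4,0,-0.3],"rotation":[0,0,0]},{"delta_pos":[0.5,0,-0.35],"rotation":[0,0,0]},{"delta_pos":[0.6,0,-0.35],"rotation":[0,0,0]},{"delta_pos":[0.6,0,-0.35],"rotation":[0,0,0]},{"delta_pos":[0.6,0,-0.35],"rotation":[0,0,0]},{"delta_pos":[0.6,0,-0.33],"rotation":[0,0,0]}]'
python3 - <<'E'
from h import *
o,p,Rm=st()
k=cam('scene'); crop(k,150,120,350,270,4,'pics/s4.png')
E
```

```text
time_s: 6.75
eef_pos: [0.5474, -0.0124, 0.1032]
eef_rot: [-0.259, 0.679, 0.626, 0.281]
wrist_force: [0.9, -0.9, -0.7]
opening: 0.003
t 6.75 p [ 0.5474 -0.0124  0.1032] disp [-0.1169  0.0004  0.1032] F [ 0.85 -0.88 -0.67] op 0.0 q [-0.63  0.48  1.72  0.65  1.45 -0.8 ]
tool axes in disp frame:
 [[ 0.707  0.006  0.707]
 [ 0.005 -1.     0.004]
 [ 0.707  0.    -0.707]]
```

View pics/s4.png

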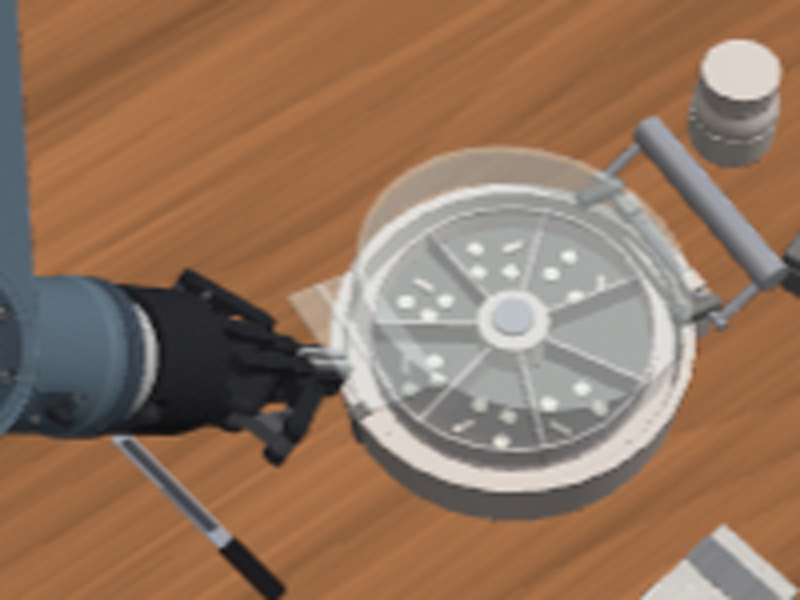

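The hood is rising with the lip resting on the tips, and the dish has not moved. I'll carry on.

```bash
python3 -m inch '[{"delta_pos":[0.8,0,-0.4],"rotation":[0,0,0]},{"delta_pos":[0.8,0,-0.4],"rotation":[0,0,0]},{"delta_pos":[1,0,-0.35],"rotation":[0,0,0]},{"delta_pos":[1,0,-0.33],"rotation":[0,0,0]},{"delta_pos":[1,0,-0.33],"rotation":[0,0,0]},{"delta_pos":[1,0,-0.33],"rotation":[0,0,0]},{"delta_pos":[1,0,-0.18],"rotation":[0,0,0]},{"delta_pos":[1,0,-0.15],"rotation":[0,0,0]},{"delta_pos":[1,0,-0.15],"rotation":[0,0,0]},{"delta_pos":[1,0,-0.12],"rotation":[0,0,0]}]'
python3 - <<'E'
from h import *
o,p,Rm=st()
k=cam('scene'); crop(k,150,120,350,270,4,'pics/s5.png')
E
```

```text
time_s: 7.8
eef_pos: [0.5513, 0.0363, 0.1905]
eef_rot: [-0.259, 0.679, 0.626, 0.281]
wrist_force: [-1.1, -0.8, -0.0]
opening: 0.002
t 7.8 p [0.5513 0.0363 0.1905] disp [-0.068   0.0008  0.1905] F [-1.07 -0.78 -0.01] op 0.0 q [-0.55  0.32  1.74  0.68  1.53 -0.66]
tool axes in disp frame:
 [[ 0.707  0.006  0.707]
 [ 0.004 -1.     0.005]
 [ 0.707 -0.    -0.707]]
```

View pics/s5.png

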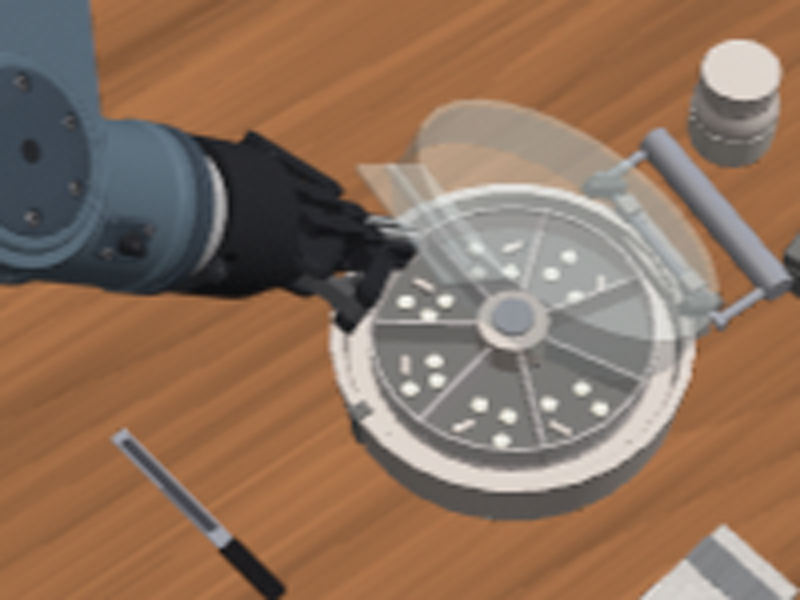

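```bash
python3 -m inch '[{"delta_pos":[1.05,0,0],"rotation":[0,0,0]},{"delta_pos":[1.05,0,0],"rotation":[0,0,0]},{"delta_pos":[1.05,0,0.05],"rotation":[0,0,0]},{"delta_pos":[1.05,0,0.1],"rotation":[0,0,0]},{"delta_pos":[1.05,0,0.2],"rotation":[0,0,0]},{"delta_pos":[1.05,0,0.2],"rotation":[0,0,0]},{"delta_pos":[1.05,0,0.22],"rotation":[0,0,0]},{"delta_pos":[1.05,0,0.25],"rotation":[0,0,0]},{"delta_pos":[0.9,0,0.3],"rotation":[0,0,0]},{"delta_pos":[0.9,0,0.33],"rotation":[0,0,0]}]'
python3 - <<'E'
from h import *
o,p,Rm=st()
k=cam('scene'); crop(k,150,120,350,270,4,'pics/s6.png')
E
```

```text
time_s: 8.85
eef_pos: [0.5582, 0.12, 0.2506]
eef_rot: [-0.259, 0.679, 0.626, 0.281]
wrist_force: [-0.1, 0.5, 0.2]
opening: 0.001
t 8.85 p [0.5582 0.12   0.2506] disp [0.0159 0.0012 0.2506] F [-0.14  0.51  0.22] op 0.0 q [-0.41  0.2   1.74  0.73  1.53 -0.49]
tool axes in disp frame:
 [[ 0.707  0.006  0.707]
 [ 0.005 -1.     0.004]
 [ 0.707  0.    -0.707]]
```

View pics/s6.png

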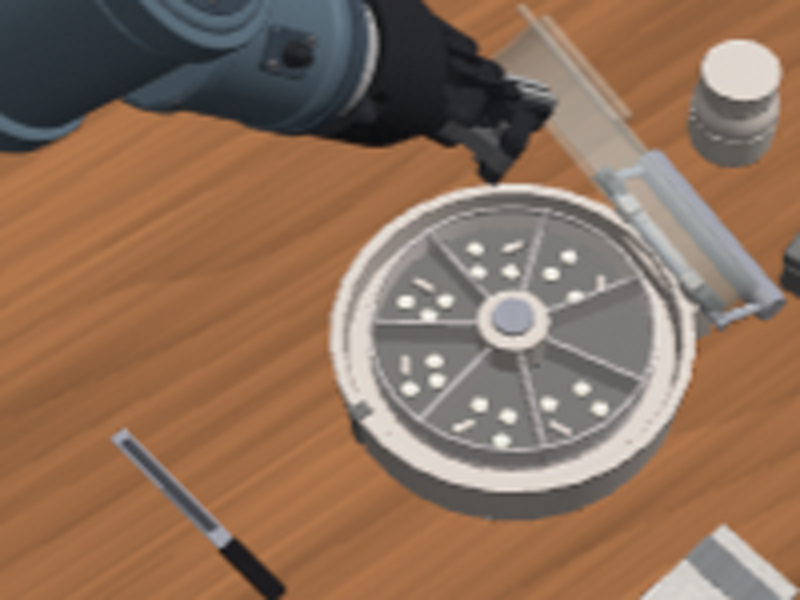

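The hood seems to be past balance and moving away from the fingers. I'll back off along -z of the tool and check.

```bash
python3 -m inch '[{"delta_pos":[0,0,0],"rotation":[0,0,0]},{"delta_pos":[0,0,0],"rotation":[0,0,0]},{"delta_pos":[0,0,0],"rotation":[0,0,0]},{"delta_pos":[0,0,0],"rotation":[0,0,0]},{"delta_pos":[-1,0,0],"rotation":[0,0,0]},{"delta_pos":[-1,0,-1],"rotation":[0,0,0]},{"delta_pos":[0,0,-2],"rotation":[0,0,0]},{"delta_pos":[0,0,-2],"rotation":[0,0,0]},{"delta_pos":[0,0,-2],"rotation":[0,0,0]},{"delta_pos":[0,0,-2],"rotation":[0,0,0]}]'
python3 - <<'E'
from h import *
o,p,Rm=st()
k=cam('scene'); crop(k,150,90,370,255,3.6,'pics/s7.png')
k=cam('top'); crop(k,170,160,350,295,4.4,'pics/t7.png')
E
```

```text
time_s: 9.9
eef_pos: [0.5516, 0.0399, 0.3]
eef_rot: [-0.259, 0.68, 0.626, 0.281]
wrist_force: [0.2, 0.9, -0.7]
opening: -0.001
t 9.9 p [0.5516 0.0399 0.3   ] disp [-0.0644  0.0008  0.3   ] F [ 0.17  0.95 -0.72] op -0.0 q [-0.54  0.18  1.66  0.69  1.69 -0.52]
tool axes in disp frame:
 [[ 0.707  0.005  0.707]
 [ 0.003 -1.     0.004]
 [ 0.707 -0.001 -0.707]]
```

View pics/s7.png

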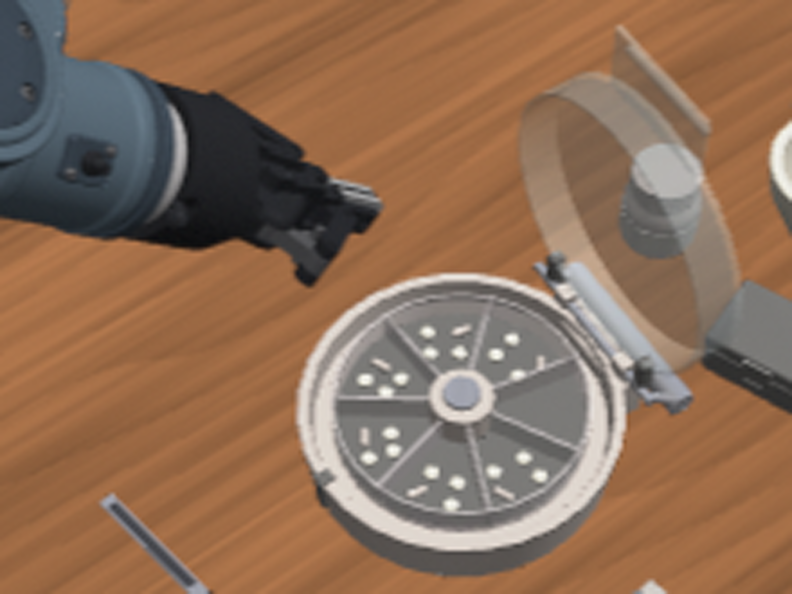

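View pics/t7.png

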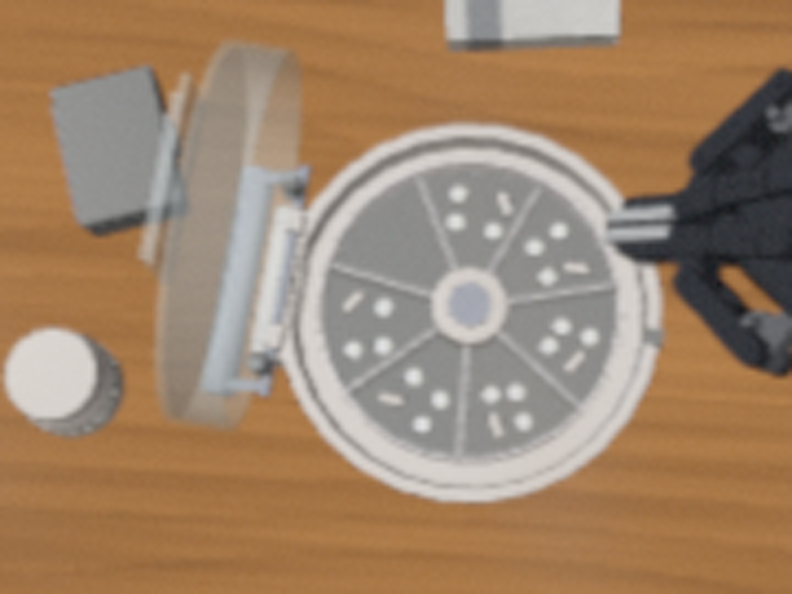

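In both views the hood stands upright (scene 625,190; top 225,230), clear of the fingers, and the dispenser is unmoved. I'll bring the tool vertical, yaw the camera side away from the hood, and measure the wheel.

```bash
python3 -m inch '[{"delta_pos":[0,0,0],"rotation":[0,-0.13,0]},{"delta_pos":[0,0,0],"rotation":[0,-0.13,0]},{"delta_pos":[0,0,0],"rotation":[0,-0.13,0]},{"delta_pos":[0,0,0],"rotation":[0,-0.13,0]},{"delta_pos":[0,0,0],"rotation":[0,-0.13,0]},{"delta_pos":[0,0,0],"rotation":[0,-0.135,0]},{"delta_pos":[0,0,0],"rotation":[0,0,-0.14]},{"delta_pos":[0,0,0],"rotation":[0,0,-0.14]},{"delta_pos":[0,0,0],"rotation":[0,0,-0.14]},{"delta_pos":[0,0,0],"rotation":[0,0,-0.14]}]'
python3 -m inch '[{"delta_pos":[0,0,0],"rotation":[0,0,-0.14]},{"delta_pos":[0,0,0],"rotation":[0,0,-0.14]},{"delta_pos":[0,0,0],"rotation":[0,0,-0.14]},{"delta_pos":[0,0,0],"rotation":[0,0,-0.14]},{"delta_pos":[0,0,0],"rotation":[0,0,-0.14]},{"delta_pos":[0,0,0],"rotation":[0,0,-0.14]},{"delta_pos":[0,0,0],"rotation":[0,0,-0.14]},{"delta_pos":[0,0,0],"rotation":[0,0,-0.12]},{"delta_pos":[0,0,0],"rotation":[0,0,0]}]'
python3 - <<'E'
from h import *
o,p,Rm=st(); print('world axes\n',Rm.round(3))
k=cam('top')
Z=lambda u,v,z:ray(k,170+u/4.4,160+v/4.4,z)
hub=Z(470,303,.065); print(hub.round(4))
for q in [(420,178),(333,265),(350,388),(459,455),(577,408),(615,287),(540,188)]:
    d=Z(*q,.055)-hub; print(np.degrees(np.arctan2(d[1],d[0])).round(1),np.linalg.norm(d[:2]).round(4))
d=Z(653,336,.051)-hub;print('rib',np.degrees(np.arctan2(d[1],d[0])))
cv2.imwrite('pics/t8.png',k['img'])
k=cam('wrist'); cv2.imwrite('pics/w8.png',k['img'])
E
```

```text
time_s: 11.0
eef_pos: [0.5513, 0.042, 0.2985]
eef_rot: [-0.001, 0.516, 0.856, -0.0]
wrist_force: [0.4, 0.7, 0.5]
opening: -0.004
time_s: 11.9
eef_pos: [0.5514, 0.0417, 0.2986]
eef_rot: [-0.001, -0.005, 1.0, 0.0]
wrist_force: [0.5, -0.1, 0.3]
opening: 0.001
t 11.9 p [0.5514 0.0417 0.2986] disp [-0.0626  0.0012  0.2986] F [ 0.51 -0.09  0.27] op 0.0 q [-0.14  0.08  1.58  0.    1.48 -1.72]
tool axes in disp frame:
 [[-0.097  0.995  0.   ]
 [ 0.995  0.097  0.002]
 [ 0.002  0.    -1.   ]]
world axes
 [[-1.    -0.01  -0.002]
 [-0.01   1.     0.   ]
 [ 0.002  0.    -1.   ]]
[0.5576 0.1036 0.065 ]
24.9 0.0808
76.9 0.0823
128.5 0.0827
179.6 0.0852
-130.3 0.0842
-78.7 0.0838
-26.5 0.0804
rib -95.3227505514271
```

View pics/w8.png

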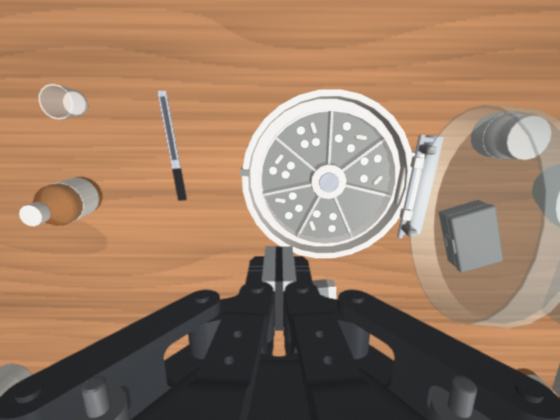

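View pics/t8.png

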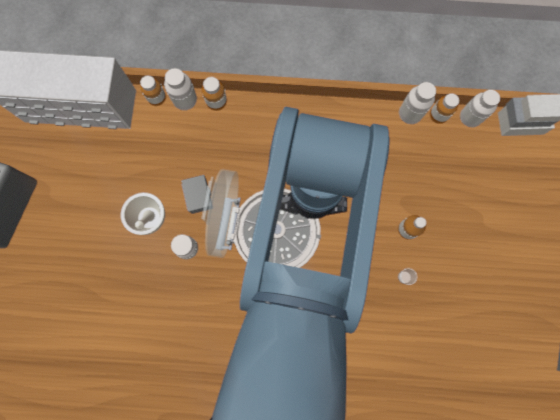

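Tool axes are now world (-x, +y, down). The wheel's dividers are at 25.3°+51.4°k, the empty compartment centre is at 51°, and the rib is at -95.2°, so it must turn about -146° (clockwise from above). I'll go above the compartment centred at about 0° azimuth.

```bash
python3 -m inch '[{"delta_pos":[-2,2,0],"rotation":[0,0,0]},{"delta_pos":[-2.5,2.2,2],"rotation":[0,0,0]},{"delta_pos":[-2.2,2,4],"rotation":[0,0,0]},{"delta_pos":[0,0,4.5],"rotation":[0,0,0]},{"delta_pos":[0,0,4.5],"rotation":[0,0,0]},{"delta_pos":[0,0,3.5],"rotation":[0,0,0]},{"delta_pos":[0,0,0],"rotation":[0,0,0]},{"delta_pos":[0,0,0],"rotation":[0,0,0]}]'
python3 - <<'E'
from h import *
o,p,Rm=st(); print((Rm.T@(np.array([.618,.104,.044])-p)*100).round(2))
k=cam('wrist'); cv2.imwrite('pics/w9.png',k['img'])
k=cam('scene'); crop(k,190,90,370,225,4.4,'pics/s9.png')
E
```

```text
time_s: 12.8
eef_pos: [0.6182, 0.1043, 0.1148]
eef_rot: [-0.001, -0.003, 1.0, 0.0]
wrist_force: [0.2, -0.5, 0.6]
opening: -0.001
t 12.8 p [0.6182 0.1043 0.1148] disp [ 0.0055 -0.0599  0.1148] F [ 0.16 -0.5   0.6 ] op -0.0 q [-0.02  0.41  1.56  0.    1.17 -1.6 ]
tool axes in disp frame:
 [[-0.094  0.996 -0.   ]
 [ 0.996  0.094  0.001]
 [ 0.001  0.    -1.   ]]
[ 0.01 -0.03  7.08]
```

View pics/w9.png

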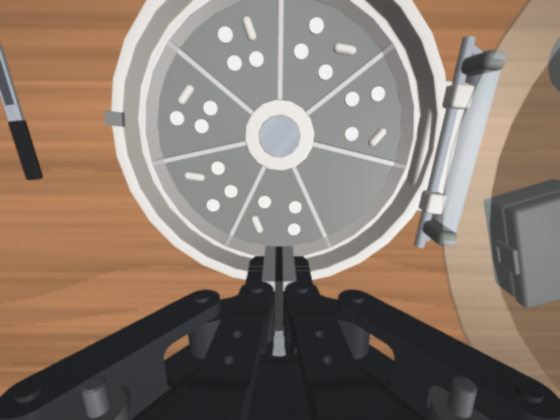

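View pics/s9.png

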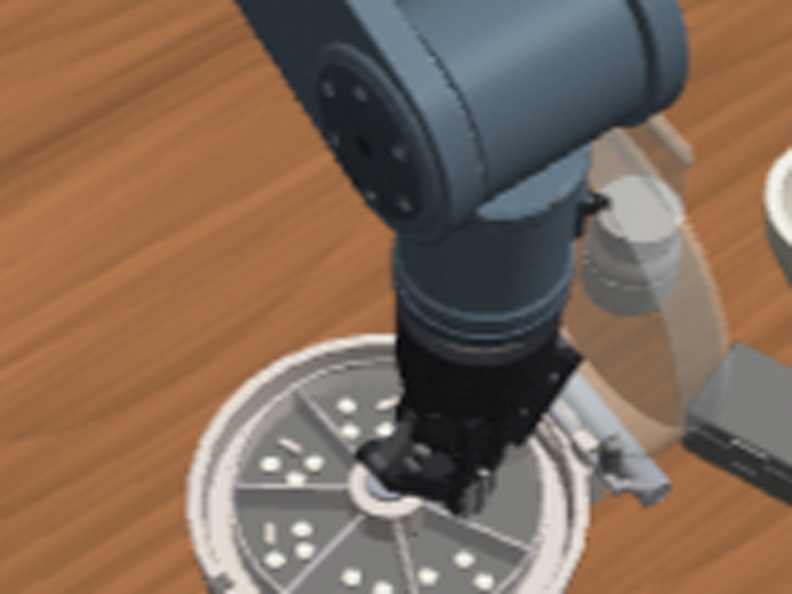

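```bash
python3 -m inch '[{"delta_pos":[0,0,1.5],"rotation":[0,0,0]},{"delta_pos":[0,0,1.5],"rotation":[0,0,0]},{"delta_pos":[0,0,1.5],"rotation":[0,0,0]},{"delta_pos":[0,0,1.2],"rotation":[0,0,0]},{"delta_pos":[0,0,0.8],"rotation":[0,0,0]},{"delta_pos":[0,0,0.6],"rotation":[0,0,0]},{"delta_pos":[0,0,0],"rotation":[0,0,0]},{"delta_pos":[0,0,0],"rotation":[0,0,0]}]'
python3 - <<'E'
from h import *
o,p,Rm=st()
for a in range(0,-160,-10):
    t=np.radians([a,a-10]); d=60*(np.array([np.cos(t),np.sin(t)])[:,1]-np.array([np.cos(t),np.sin(t)])[:,0])/10
    print(a-10,[round(-d[0],2),round(d[1],2)])
E
```

```text
time_s: 13.7
eef_pos: [0.6186, 0.1043, 0.044]
eef_rot: [0.0, -0.004, 1.0, 0.0]
wrist_force: [-0.2, 0.6, 0.8]
opening: 0.002
t 13.7 p [0.6186 0.1043 0.044 ] disp [ 0.0056 -0.0603  0.044 ] F [-0.19  0.64  0.77] op 0.0 q [-0.02  0.51  1.59  0.    1.04 -1.6 ]
tool axes in disp frame:
 [[-0.095  0.995  0.   ]
 [ 0.995  0.095 -0.   ]
 [-0.    -0.    -1.   ]]
-10 [np.float64(0.09), np.float64(-1.04)]
-20 [np.float64(0.27), np.float64(-1.01)]
-30 [np.float64(0.44), np.float64(-0.95)]
-40 [np.float64(0.6), np.float64(-0.86)]
-50 [np.float64(0.74), np.float64(-0.74)]
-60 [np.float64(0.86), np.float64(-0.6)]
-70 [np.float64(0.95), np.float64(-0.44)]
-80 [np.float64(1.01), np.float64(-0.27)]
-90 [np.float64(1.04), np.float64(-0.09)]
-100 [np.float64(1.04), np.float64(0.09)]
-110 [np.float64(1.01), np.float64(0.27)]
-120 [np.float64(0.95), np.float64(0.44)]
-130 [np.float64(0.86), np.float64(0.6)]
-140 [np.float64(0.74), np.float64(0.74)]
-150 [np.float64(0.6), np.float64(0.86)]
-160 [np.float64(0.44), np.float64(0.95)]
```

Sweep to -80°, with the first rows slower until contact.

```bash
python3 -m inch '[{"delta_pos":[0.09,-1.04,0],"rotation":[0,0,0]},{"delta_pos":[0.13,-0.5,0],"rotation":[0,0,0]},{"delta_pos":[0.14,-0.51,0],"rotation":[0,0,0]},{"delta_pos":[0.44,-0.95,0],"rotation":[0,0,0]},{"delta_pos":[0.6,-0.86,0],"rotation":[0,0,0]},{"delta_pos":[0.74,-0.74,0],"rotation":[0,0,0]},{"delta_pos":[0.86,-0.6,0],"rotation":[0,0,0]},{"delta_pos":[0.95,-0.44,0],"rotation":[0,0,0]},{"delta_pos":[1.01,-0.27,0],"rotation":[0,0,0]}]'
python3 - <<'E'
from h import *
o,p,Rm=st(); d=p-O; print('az',np.degrees(np.arctan2(d[1],d[0])),np.hypot(*d[:2]))
k=cam('wrist'); cv2.imwrite('pics/w10.png',k['img'])
E
```

```text
time_s: 14.6
eef_pos: [0.5684, 0.0443, 0.0438]
eef_rot: [0.0, -0.004, 1.0, -0.0]
wrist_force: [0.8, 1.2, -0.0]
opening: 0.001
t 14.6 p [0.5684 0.0443 0.0438] disp [-0.0586 -0.0155  0.0438] F [ 0.79  1.22 -0.01] op 0.0 q [-0.13  0.41  1.74 -0.    0.99 -1.71]
tool axes in disp frame:
 [[-0.095  0.995 -0.   ]
 [ 0.995  0.095 -0.   ]
 [-0.    -0.    -1.   ]]
az -80.14725873249849 0.0606400897891024
```

View pics/w10.png

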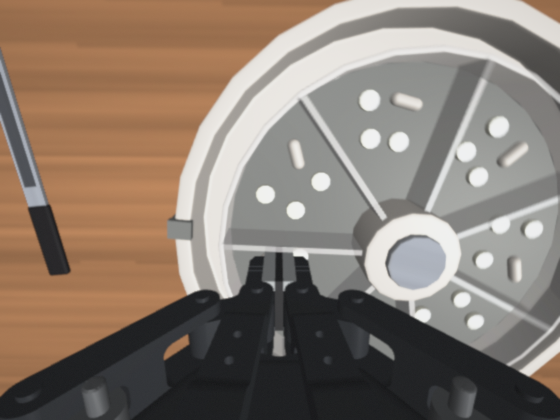

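The wheel is turning with the fingertip: the pushed divider runs from (225,245) to (360,252) and the rib is at (180,228). I'll continue to -145°.

```bash
python3 -m inch '[{"delta_pos":[1.04,-0.09,0],"rotation":[0,0,0]},{"delta_pos":[1.04,0.09,0],"rotation":[0,0,0]},{"delta_pos":[1.01,0.27,0],"rotation":[0,0,0]},{"delta_pos":[0.95,0.44,0],"rotation":[0,0,0]},{"delta_pos":[0.86,0.6,0],"rotation":[0,0,0]},{"delta_pos":[0.74,0.74,0],"rotation":[0,0,0]},{"delta_pos":[0.32,0.42,0],"rotation":[0,0,0]},{"delta_pos":[0,0,0],"rotation":[0,0,0]},{"delta_pos":[0,0,0],"rotation":[0,0,0]}]'
python3 - <<'E'
from h import *
o,p,Rm=st(); d=p-O; print('az',np.degrees(np.arctan2(d[1],d[0])),np.hypot(*d[:2]))
k=cam('wrist'); cv2.imwrite('pics/w11.png',k['img'])
k=cam('top'); crop(k,190,150,350,270,5,'pics/t11.png')
k=cam('scene'); crop(k,190,90,370,225,4.4,'pics/s11.png')
E
```

```text
time_s: 15.55
eef_pos: [0.5093, 0.0692, 0.0437]
eef_rot: [-0.0, -0.004, 1.0, -0.0]
wrist_force: [-0.5, 0.2, 0.6]
opening: 0.001
t 15.55 p [0.5093 0.0692 0.0437] disp [-0.0389  0.0455  0.0437] F [-0.51  0.24  0.63] op 0.0 q [-0.1   0.31  1.89 -0.    0.95 -1.68]
tool axes in disp frame:
 [[-0.096  0.995 -0.   ]
 [ 0.995  0.096  0.   ]
 [ 0.    -0.    -1.   ]]
az -144.45272961231535 0.05982167613794803
```

View pics/w11.png

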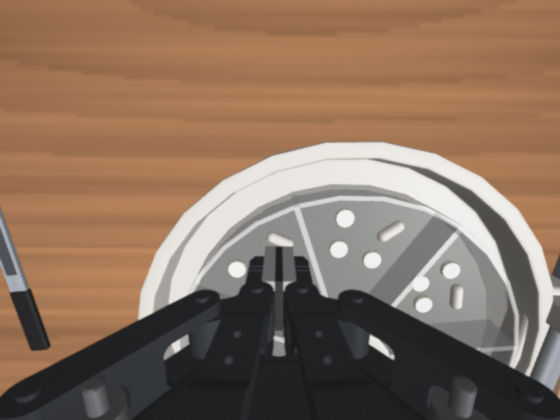

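View pics/s11.png

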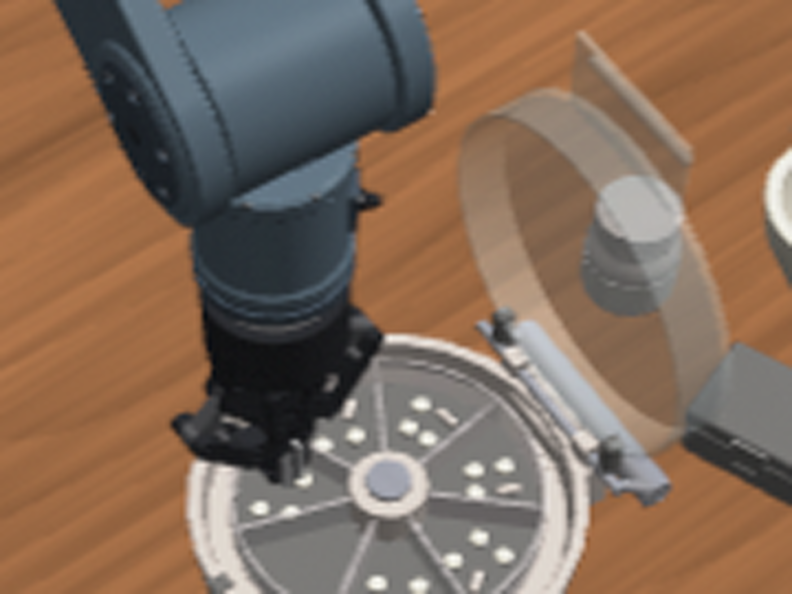

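Run:
```python
from h import *
k=cam('wrist'); s=cam('scene')
for kk,q in [(k,(297,209)),(k,(325,290)),(k,(459,231)),(k,(393,306))]+[(s,(190+u/4.4,90+v/4.4)) for u,v in [(236,528),(342,592),(495,405),(540,508),(372,375),(432,460)]]:
    d=ray(kk,*q,.055)-O; print(np.degrees(np.arctan2(d[1],d[0])).round(1),np.hypot(*d[:2]).round(4))
```

```text
-161.3 0.0849
-162.3 0.0422
147.0 0.0842
147.0 0.0377
-110.1 0.0856
-57.9 0.0699
94.4 0.0824
43.6 0.0845
148.2 0.0759
88.3 0.0311
```

The empty compartment's centre is at about -84.6°, so the wheel needs about 10.6° more clockwise. That puts the finger at about -155°.

```bash
python3 -m inch '[{"delta_pos":[0.31,0.46,0],"rotation":[0,0,0]},{"delta_pos":[0.15,0.27,0],"rotation":[0,0,0]},{"delta_pos":[0.12,0.24,0],"rotation":[0,0,0]},{"delta_pos":[0,0,0],"rotation":[0,0,0]},{"delta_pos":[0,0,0],"rotation":[0,0,0]}]'
python3 - <<'E'
from h import *
o,p,Rm=st(); d=p-O; print('az',np.degrees(np.arctan2(d[1],d[0])),np.hypot(*d[:2]))
k=cam('wrist'); cv2.imwrite('pics/w12.png',k['img'])
for a in (-172.3,-223.7): 
  for r in (.04,.085):print(a,r,proj(k,O+[r*np.cos(np.radians(a)),r*np.sin(np.radians(a)),.055]).round())
E
```

```text
time_s: 16.3
eef_pos: [0.5033, 0.0788, 0.0437]
eef_rot: [-0.0, -0.004, 1.0, 0.0]
wrist_force: [0.9, -0.3, 0.4]
opening: 0.0
t 16.3 p [0.5033 0.0788 0.0437] disp [-0.0298  0.0523  0.0437] F [ 0.91 -0.34  0.36] op 0.0 q [-0.08  0.3   1.9   0.    0.95 -1.66]
tool axes in disp frame:
 [[-0.096  0.995  0.   ]
 [ 0.995  0.096  0.   ]
 [ 0.     0.    -1.   ]]
az -155.285154882546 0.06020765979448776
-172.3 0.04 [319. 302.]
-172.3 0.085 [310. 214.]
-223.7 0.04 [385. 322.]
-223.7 0.085 [459. 262.]
```

View pics/w12.png

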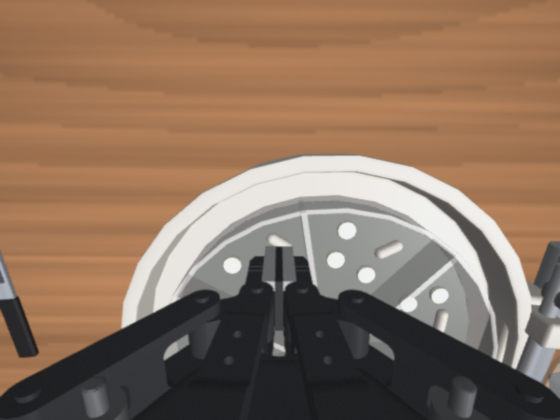

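The leading divider is at (305,214)–(313,283), within about 3° of the target. I'll ease off, lift straight out and retreat toward the robot.

```bash
python3 -m inch '[{"delta_pos":[-0.2,-0.35,0],"rotation":[0,0,0]},{"delta_pos":[0,0,-1],"rotation":[0,0,0]},{"delta_pos":[0,0,-2],"rotation":[0,0,0]},{"delta_pos":[0,0,-4],"rotation":[0,0,0]},{"delta_pos":[0,0,-4],"rotation":[0,0,0]},{"delta_pos":[0,0,-4],"rotation":[0,0,0]},{"delta_pos":[0,0,-4],"rotation":[0,0,0]},{"delta_pos":[0,0,-4],"rotation":[0,0,0]}]'
python3 -m inch '[{"delta_pos":[1,-4,0],"rotation":[0,0,0]},{"delta_pos":[1.5,-4.5,0],"rotation":[0,0,0]},{"delta_pos":[1.5,-4.5,0],"rotation":[0,0,0]},{"delta_pos":[1.5,-4.5,0],"rotation":[0,0,0]},{"delta_pos":[1.5,-4.5,0],"rotation":[0,0,0]},{"delta_pos":[1.5,-4.5,0],"rotation":[0,0,0]},{"delta_pos":[0,-3,0],"rotation":[0,0,0]},{"delta_pos":[0,0,0],"rotation":[0,0,0]},{"delta_pos":[0,0,0],"rotation":[0,0,0]}]'
python3 - <<'E'
from h import *
st()
k=cam('top'); crop(k,170,160,350,295,4.4,'pics/t13.png');cv2.imwrite('pics/t13f.png',k['img'])
k=cam('scene'); cv2.imwrite('pics/s13.png',k['img'])
E
```

```text
time_s: 17.15
eef_pos: [0.5052, 0.0751, 0.2763]
eef_rot: [0.0, -0.004, 1.0, -0.0]
wrist_force: [0.7, -0.6, -0.4]
opening: -0.001
time_s: 18.05
eef_pos: [0.4227, -0.2208, 0.2741]
eef_rot: [0.0, -0.003, 1.0, 0.0]
wrist_force: [-0.8, -0.4, -0.3]
opening: 0.001
t 18.05 p [ 0.4227 -0.2208  0.2741] disp [-0.3354  0.1065  0.2741] F [-0.83 -0.36 -0.31] op 0.0 q [-0.73 -0.08  1.79  0.    1.43 -2.31]
tool axes in disp frame:
 [[-0.093  0.996  0.   ]
 [ 0.996  0.093 -0.   ]
 [-0.     0.    -1.   ]]
```

View pics/t13.png

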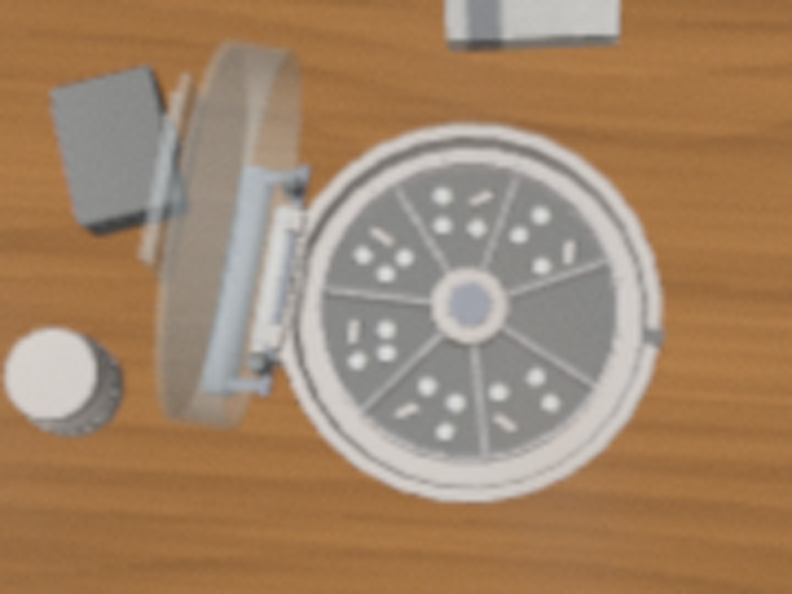

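View pics/s13.png

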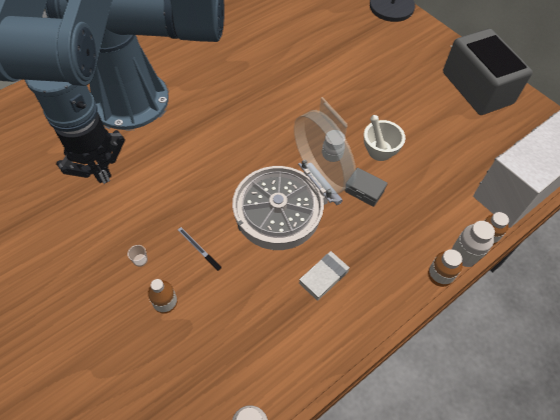

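Run:
```python
from h import *
k=cam('top')
Z=lambda u,v,z:ray(k,170+u/4.4,160+v/4.4,z)
hub=Z(470,303,.065); A=[]
az=lambda p:np.degrees(np.arctan2((p-hub)[1],(p-hub)[0]))
a,b,r=az(Z(607,263,.055)),az(Z(595,387,.055)),az(Z(654,337,.051)); print(hub.round(4),a,b,(a+b)/2,'rib',r,'err mm',58*np.radians((a+b)/2-r))
```

```text
[0.5576 0.1036 0.065 ] -68.56650419040851 -119.56085968077112 -94.06368193558981 rib -95.58212015381312 err mm 1.5371012909745487
```

The empty compartment is 1.5 mm off the rib line. The hood is open, the hand is clear and the hub is at the same spot as before, so I'm handing in.

```bash
python3 -c "
from bench import *
print(hand_in())"
```

```text
the job is handed in; nothing more can be done
None
```

The hood is standing open on its own, and the wheel's empty compartment is at the front, behind the index rib. I handed the job in at about 18 s of the 72 s allowed; the system gives no verdict.

- **Hood:** I put the shut fingertips, tilted 45°, under the lip and pushed it up along its arc. It went over its balance point and fell open by itself, and I then backed the hand away.
- **Wheel:** With the tool upright, I pushed one divider clockwise through about 145° and checked its position partway. I then eased off, lifted straight out and moved the hand clear.
- **Last checks:** The last pictures show the hood upright. The empty compartment's centre is at about -94.1° against -95.6° for the rib, which is about 1.5 mm off with 13 mm allowed. The hub reads the same position before and after the wheel push, and the other objects look unmoved in the pictures. Wrist forces stayed around 1 N in every reading I took.
- **Disagreements:** The only one was a difference of about 1 to 2° between the wrist and top camera readings of the wheel angle. No check failed.

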